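# Pick a spare-parts order into the tray

### The arm

A 6-joint arm with a two-finger parallel gripper is mounted at the origin on the work surface. World frame = base frame: x ahead of the robot, y to its left, z up, the work surface at z = 0. Lengths are in m, angles in rad, forces in N, time in s.
With the tool pointing down it reaches from about 0.325 to 0.9 m from the base axis. Payload 6.1 kg.
Tool frame: the origin (TCP) lies midway between the tips of the shut fingers; the grasp point (between the pads) lies 19 mm behind it; z points along the fingers, y is the line along which they close (so a half turn about z gives the same grasp; the last joint's range is limited). The gripper opens to 85 mm and grips with 20 to 120 N. Pads are 22 mm wide; open, the fingers measure 114 mm over their backs; the gripper's body (76 mm by 85 mm) begins 54 mm behind the grasp point. The pads swing forward as they close: fully open they stand 13 mm farther back than shut.
Start: joints at [-1.27, 0.22, 1.526, -0, 1.395, -0.126], TCP at [0.259, -0.569, 0.231] pointing down, gripper open.
Joint ranges: [-2.98, 2.98], [-0.91, 2.08], [0.09, 2.57], [-1.24, 4.39], [0.2, 2.65], [-2.68, 2.68]. Speed limits (rad/s): [2.57, 2.57, 3.01, 3.14, 3.14, 3.14].

### API

Orientations are given as [roll, pitch, yaw] about the fixed x, y, z axes, in that order (R = Rz(yaw) Ry(pitch) Rx(roll)).
In Python, from plant import movep, move_l, set_joints, gripper_to, hold, inverse_kinematics, observe, get_image, get_calibration, Unreachable, job_done gives the robot as it stands. Calls block until the motion is done:
- movep(position, orientation): joint-space move of the TCP to a pose.
- move_l(position, feed=0.15, rotation=None, max_force=None): straight line of the TCP; rotation=None keeps the orientation; feed is the mean speed in m/s. With max_force (N) it stops when the force on the tool has changed by that much, and returns True; else False.
- set_joints(angles): joint-space move.
- gripper_to(opening, f_grip=None): finger opening in m; f_grip is the grip in N (None keeps the last); returns when the fingers have stopped.
- hold(seconds).
- inverse_kinematics(position, orientation): joint angles nearest the present ones, or None.
- observe(): the state.
- get_image(name): name is "scene" or "top" or "wrist"; returns (picture, depth): 480x640x3 uint8, red, green, blue; 480x640 float32, m along the optical axis (not along the pixel's ray), 0 where there is no reading.
- get_calibration(name): a dict with "intrinsics" (3x3 intrinsics, pixels), "world_from_camera" (4x4, takes a point from camera to world coordinates). Camera axes: x right, y down, z forward; pixel columns grow to the right and rows downward; lengths in m; the calibration is good to about 2 mm. The wrist camera is an equidistant fisheye: a pixel r from the principal point sees the ray r / f radians off the axis. A picture is of the moment at which its call begins: read the wrist's pose just before it. get_calibration takes no time and is no camera call; for the wrist camera it gives the pose at the moment of the call.
A pose or a line that the arm cannot do raises Unreachable and nothing moves.
- job_done(): hands the job in; it is judged then, once.
The state is a dict: "time_s": time; "q": joint angles; "joint_velocities": joint speeds; "joint_torque": joint torques, N m; "eef_pos": TCP position; "tcp_rot": TCP orientation; "ft_force": force on the tool from outside, world axes, zero at the start; "torque": the same for the moment, N m; "opening": finger opening in m; "grasp_force": force on a finger pad.
Only numpy, scipy, OpenCV 4.12 (cv2) and the standard library are available. Lean on these libraries where they do the work, as an engineer would, in place of code of your own. Each camera call takes 0.05 s, during which the arm holds its last target. There are 200 camera calls.

### The job

Pick this order into the blue tray: the red stop button into the red insert, the brass cable gland into the yellow insert, the blue relay into the green insert, and the breaker with the black toggle, lengthwise, into the white insert. Set each part down upright on the floor of its insert, without dropping it. Leave the green button and the breaker with the orange toggle standing where they are: they are not in this order.

Things in the scene. Friction and masses are not known exactly. Their poses are not given: they have to be found in the camera images.
- stop_button: RED control button standing upright: black round body 38 mm across, 36 mm high, grey neck, and a red mushroom head 40 mm across from 44 to 64 mm above the table; round about z. Origin: centre of its underside; z up along its axis. 120 g or so; loose.
- gland: brass cable gland standing upright: threaded round stem 35 mm across and 32 mm high, above it a six-sided nut 42 mm across the corners and 36 mm across the flats from 32 to 54 mm, tapering to 60 mm, black disc on top. Origin: centre of its underside; x points at a corner of the nut, y at the middle of a flat, z up. 200 g or so; loose.
- relay: plug-in relay standing upright: plain blue block on a 14 mm black foot; 40 mm (x) x 30 mm (y) x 60 mm high over all, plain straight sides. Origin: centre of its underside; z up. 100 g or so; loose.
- breaker: The wanted breaker, BLACK toggle: two-pole circuit breaker standing upright: grey box 80 mm (x) x 36 mm (y) x 45 mm high, a grey nose 46 x 36 mm in the middle of it up to 66 mm, and on top, in the middle, the black toggle bar 20 (x) x 34 (y) mm up to 76 mm. Origin: centre of its underside; x along the 80 mm side, z up. The 36 mm sides are flat from bottom to 66 mm: the place to grip. 200 g or so; loose.
- start_button: Look-alike to leave alone, GREEN control button standing upright: black round body 38 mm across, 36 mm high, grey neck, and a green mushroom head 40 mm across from 44 to 64 mm above the table; round about z. Origin: centre of its underside; z up along its axis. 120 g or so; loose.
- orange_breaker: Look-alike to leave alone, ORANGE toggle: two-pole circuit breaker standing upright: grey box 80 mm (x) x 36 mm (y) x 45 mm high, a grey nose 46 x 36 mm in the middle of it up to 66 mm, and on top, in the middle, the orange toggle bar 20 (x) x 34 (y) mm up to 76 mm. Origin: centre of its underside; x along the 80 mm side, z up. The 36 mm sides are flat from bottom to 66 mm: the place to grip. 200 g or so; loose.
- red_insert: red insert box, open on top, 112 (x) x 68 (y) x 20 mm, walls and floor 4 mm (104 x 60 mm inside); fixed. Origin: centre of its underside; z up; inner floor 4 mm above it. It stands in the fixed blue tray (244 x 170 mm, rim 24 mm above the table) with the other three, two by two, all parallel, centres 118 mm apart along x, 88 mm along y; which corner has which colour varies.
- yellow_insert: yellow insert box, open on top, 112 (x) x 68 (y) x 20 mm, walls and floor 4 mm (104 x 60 mm inside); fixed. Origin: centre of its underside; z up; inner floor 4 mm above it. It stands in the fixed blue tray (244 x 170 mm, rim 24 mm above the table) with the other three, two by two, all parallel, centres 118 mm apart along x, 88 mm along y; which corner has which colour varies.
- green_insert: green insert box, open on top, 112 (x) x 68 (y) x 20 mm, walls and floor 4 mm (104 x 60 mm inside); fixed. Origin: centre of its underside; z up; inner floor 4 mm above it. It stands in the fixed blue tray (244 x 170 mm, rim 24 mm above the table) with the other three, two by two, all parallel, centres 118 mm apart along x, 88 mm along y; which corner has which colour varies.
- white_insert: white insert box, open on top, 112 (x) x 68 (y) x 20 mm, walls and floor 4 mm (104 x 60 mm inside); fixed. Origin: centre of its underside; z up; inner floor 4 mm above it. It stands in the fixed blue tray (244 x 170 mm, rim 24 mm above the table) with the other three, two by two, all parallel, centres 118 mm apart along x, 88 mm along y; which corner has which colour varies.
There are look-alikes about, which are no part of the job. Of the things like the white_insert, leave any that is pink or purple; of the rest the larger one is meant.

How it is judged:
At the end, for the whole second after the job is handed in: Each ordered part is upright (0.15 rad), at rest on the floor of its own insert (underside under 10 mm above the insert's, centres within 40 mm, i.e. anywhere inside); the green button and orange-toggle breaker stand within 15 mm of where they began (horizontal distance between stop_button and red_insert below 0.04 m and z of stop_button in the frame of red_insert below 0.01 m and angle between each of stop_button, gland, relay, breaker, start_button, orange_breaker's own z axis and vertical below 0.15 rad and linear speed of each of stop_button, gland, relay, breaker below 0.02 m/s and angular speed of each of stop_button, gland, relay, breaker below 0.3 rad/s and horizontal distance between gland and yellow_insert below 0.04 m and z of gland in the frame of yellow_insert below 0.01 m and horizontal distance between relay and green_insert below 0.04 m and z of relay in the frame of green_insert below 0.01 m and horizontal distance between breaker and white_insert below 0.04 m and z of breaker in the frame of white_insert below 0.01 m and distance of each of start_button, orange_breaker from where it was at the start of the episode below 0.015 m); the robot touches nothing.
It fails at once if a part is dropped into its insert (faster than 0.7 m/s within 40 mm of its floor) ((horizontal distance between stop_button and red_insert below 0.05 m and z of stop_button in the frame of red_insert below 0.04 m and linear speed of stop_button above 0.7 m/s) or (horizontal distance between gland and yellow_insert below 0.05 m and z of gland in the frame of yellow_insert below 0.04 m and linear speed of gland above 0.7 m/s) or (horizontal distance between relay and green_insert below 0.05 m and z of relay in the frame of green_insert below 0.04 m and linear speed of relay above 0.7 m/s) or (horizontal distance between breaker and white_insert below 0.05 m and z of breaker in the frame of white_insert below 0.04 m and linear speed of breaker above 0.7 m/s)).
It fails at once if the green start button is moved by more than 15 mm or tipped (distance of start_button from where it was at the start of the episode above 0.015 m or angle between start_button's own z axis and vertical above 0.3 rad).
It fails at once if the orange-toggle breaker is moved by more than 15 mm or tipped (distance of orange_breaker from where it was at the start of the episode above 0.015 m or angle between orange_breaker's own z axis and vertical above 0.3 rad).
It also fails if it takes over 104 s, if anything falls off the work surface, if the arm or the gripper's body presses on something with over 40 N, if the wrist force passes 120 N, or if a joint passes its speed limit or range.

## Working session

There is one attempt and no reset: what is moved stays moved. The work goes in short steps, each a Python script; the robot and the scene stay as the last script left them, time stands still between calls to the robot, and variables do not carry over. Pictures are saved under pics/ and viewed, at most 14 in all, crops included, and the job is handed in when it is done.

```bash
mkdir -p pics; ls; python3 - <<'E'
from plant import *
import cv2,numpy as np
for n in("top","scene"):
    im,d=get_image(n); cv2.imwrite(f"pics/{n}0.png",im[:,:,::-1]); np.savez(f"{n}0.npz",im=im,d=d)
    c=get_calibration(n); print(n,c["intrinsics"],c["world_from_camera"],d.min(),d.max())
E
```

```text
pics
top [[501.40847314   0.         321.31975962]
 [  0.         501.40847314 232.19299472]
 [  0.           0.           1.        ]] [[ 0.01685417 -0.99410676  0.10708727  0.37969461]
 [-0.99954317 -0.01406464  0.02675128 -0.01912828]
 [-0.02508748 -0.10748922 -0.99388967  1.15179651]
 [ 0.          0.          0.          1.        ]] 0.0 2.0588632
scene [[538.97034185   0.         311.76357303]
 [  0.         538.97034185 234.83975363]
 [  0.           0.           1.        ]] [[-0.88456188  0.36288267 -0.29302977  0.83084297]
 [ 0.46641834  0.69095539 -0.55229935  0.62539706]
 [ 0.00205064 -0.62521742 -0.78044793  0.93757218]
 [ 0.          0.          0.          1.        ]] 0.0 3.0301573
```

View pics/top0.png

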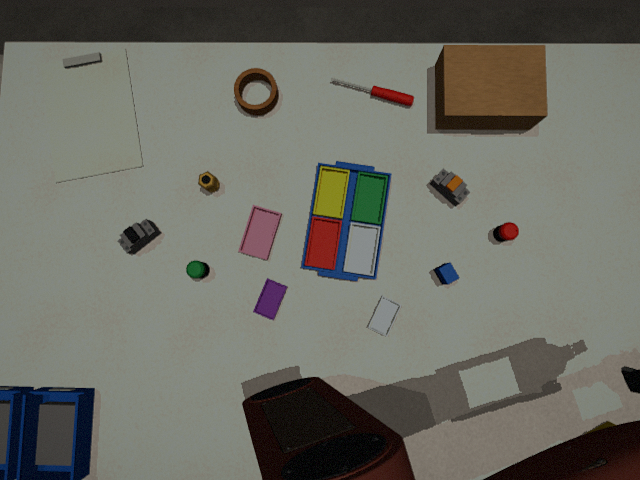

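View pics/scene0.png

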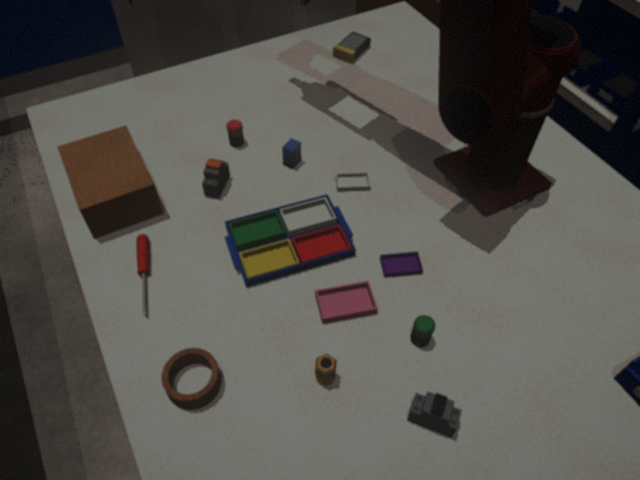

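The black-toggle breaker is at (139,236), and the orange one at (449,187) is left alone. The red button is at (507,231), and the green one at (198,269) is left alone. The gland is at (208,181) and the relay at (446,273).

There are four white_insert candidates. White in the tray (361,249) is the larger and fits. Small white (383,315) is too small, and pink (260,232) and purple (270,299) are excluded.

```bash
cat > vis.py <<'E'
import numpy as np,cv2
from plant import *
def world(d,c):
    K=c["intrinsics"];T=c["world_from_camera"]
    v,u=np.mgrid[:d.shape[0],:d.shape[1]]
    p=np.stack([(u-K[0,2])/K[0,0]*d,(v-K[1,2])/K[1,1]*d,d],-1)
    return p@T[:3,:3].T+T[:3,3]
def ray(px,c,z):
    K=c["intrinsics"];T=c["world_from_camera"];px=np.atleast_2d(px).astype(float)
    r=np.c_[(px[:,0]-K[0,2])/K[0,0],(px[:,1]-K[1,2])/K[1,1],np.ones(len(px))]@T[:3,:3].T
    return T[:3,3]+r*((z-T[2,3])/r[:,2])[:,None]
def rect(xy):
    (cx,cy),(w,h),a=cv2.minAreaRect((np.asarray(xy)[:,:2]*1000).astype(np.float32))
    if h>w: w,h,a=h,w,a+90
    return np.round([cx,cy,w,h,(a+90)%180-90],1)   # mm, deg: long side dir
E
python3 - <<'E'
from vis import *
for n,boxes in (("top",dict(blackbrk=(139,236),gland=(208,181),red=(507,231),relay=(446,273),green=(198,269),orange=(449,187))),
                ("scene",dict(blackbrk=(435,412),gland=(325,368),red=(235,132),relay=(291,152),green=(423,330),orange=(216,177)))):
    f=np.load(n+"0.npz");d,im=f["d"],f["im"];c=get_calibration(n);W=world(d,c);hsv=cv2.cvtColor(im,cv2.COLOR_RGB2HSV)
    for k,(u,v) in boxes.items():
        s=30;w=W[v-s:v+s,u-s:u+s].reshape(-1,3);ok=d[v-s:v+s,u-s:u+s].ravel()>0;w=w[ok]
        print(n,k,"table z med",np.round(np.median(w[:,2]),4),"zmax",np.round(np.sort(w[:,2])[-5:].mean(),4),"all>20",rect(w[w[:,2]>.02]), "top>52", rect(w[w[:,2]>.052]),(w[:,2]>.052).sum(), "mean",np.round(w[w[:,2]>.052].mean(0)*1000,1))
    if n=="top":
        H,S,V=[hsv[...,i] for i in range(3)];roi=np.zeros(d.shape,bool);roi[155:285,295:395]=1
        for k,m in dict(red=((H<8)|(H>172))&(S>120),yellow=(abs(H.astype(int)-28)<7)&(S>120),green=(abs(H.astype(int)-65)<17)&(S>100),white=(S<50)&(V>120),blue=(abs(H.astype(int)-110)<12)&(S>120)).items():
            m=(m&roi).astype(np.uint8)
            _,l,st,ce=cv2.connectedComponentsWithStats(m)
            for i in range(1,len(st)):
                if st[i,4]>600:
                    v,u=np.nonzero(l==i);print(k,st[i],rect(ray(np.c_[u,v],c,.015)))
a=cv2.imread("pics/top0.png")
o=[cv2.resize(a[v-40:v+40,u-50:u+50],(400,300),interpolation=cv2.INTER_CUBIC) for u,v in((139,236),(208,181),(449,200),(362,235))]
cv2.imwrite("pics/crops.png",np.vstack([np.hstack(o[:2]),np.hstack(o[2:])]))
E
```

```text
top blackbrk table z med 0.0009 zmax 0.0798 all>20 [485.2 425.7  80.9  39.  -49.1] top>52 [485.4 425.9  46.4  38.2 -50. ] 397 mean [484.4 422.9  68.5]
top gland table z med 0.0004 zmax 0.0649 all>20 [610.3 269.5  39.5  37.7  -5.7] top>52 [610.3 269.9  39.5  37.1  -4.7] 230 mean [610.3 268.6  59.1]
top red table z med 0.001 zmax 0.0684 all>20 [ 505.1 -398.    38.4   38.4  -27.3] top>52 [ 505.1 -398.4   38.4   38.2   71. ] 270 mean [ 505.1 -396.4   62.8]
top relay table z med 0.0009 zmax 0.0656 all>20 [ 412.3 -265.9   40.3   30.7   30.9] top>52 [ 412.2 -266.2   39.8   30.5   29.7] 267 mean [ 411.9 -265.5   60.3]
top green table z med 0.0003 zmax 0.0686 all>20 [411.5 286.2  39.3  37.2 -88.8] top>52 [411.7 286.   38.4  38.1 -38.8] 266 mean [411.7 284.5  62.2]
top orange table z med 0.0014 zmax 0.081 all>20 [ 606.6 -276.9   80.1   38.5   48.2] top>52 [ 606.6 -276.9   46.3   37.1   48.9] 384 mean [ 605.2 -275.3   69.7]
red [ 305  217   37   53 1491] [478.7   7.6 113.5  68.8  -7.7]
yellow [ 313  165   37   54 1481] [596.6  -9.  116.2  68.9  -8.1]
green [ 351  171   37   53 1496] [584.1 -97.
[... 455 characters left out ...]
52 [614.2 269.1  37.7  36.2  54.8] 344 mean [615.1 270.6  58. ]
scene red table z med 0.0005 zmax 0.078 all>20 [ 551.9 -345.4  172.8   41.9   51.8] top>52 [ 551.8 -345.3  172.9   40.9   51.4] 207 mean [ 532.  -370.2   63.6]
scene relay table z med 0.0003 zmax 0.063 all>20 [ 416.7 -266.7   45.4   34.5   32.5] top>52 [ 414.7 -266.7   43.    32.8   30.2] 177 mean [ 416.5 -265.2   58.8]
scene green table z med -0.0005 zmax 0.0664 all>20 [416.  286.   38.1  37.2 -33.1] top>52 [416.  286.   38.1  37.2 -33.1] 334 mean [417.3 287.4  61.3]
scene orange table z med 0.0006 zmax 0.0788 all>20 [ 609.3 -277.2   83.9   37.9   46.6] top>52 [ 608.6 -278.2   51.2   37.1   48. ] 326 mean [ 612.  -271.4   67. ]
```

View pics/crops.png

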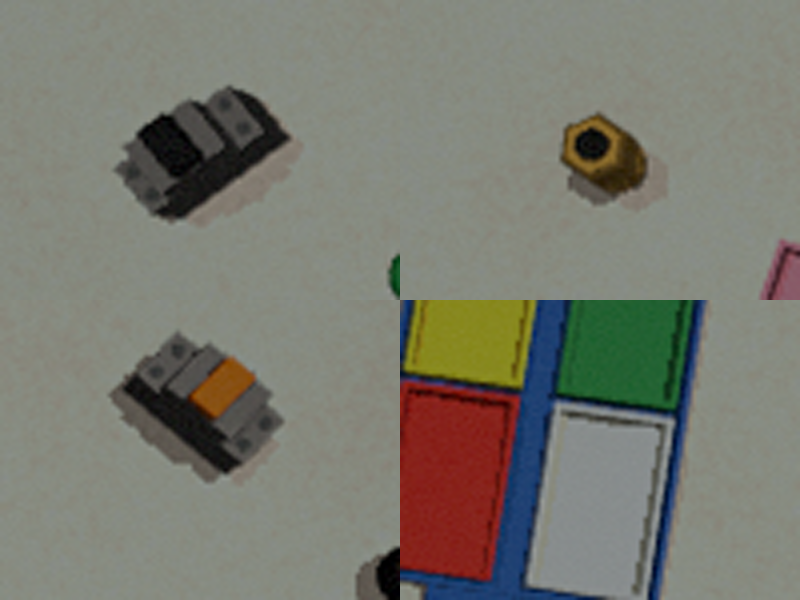

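The crops confirm the target breaker: black toggle at (139,236) in the top image. The white insert in the tray is the full-size one, and the sizes match the specs in both views. I'll start with the relay.

```bash
cat > job.py <<'E'
from vis import *
TR=np.deg2rad(-8)
def best(p,yaw):
    c=[]
    for y in (yaw,yaw+np.pi,yaw-np.pi):
        q=inverse_kinematics(list(p),[np.pi,0,y])
        if q is not None: c.append((abs(q[5]),y))
    return [np.pi,0,min(c)[1]]
def pick(xy,yaw,h):
    z=h-.023; up=[*xy,.2]
    gripper_to(.062); movep(up,best(up,yaw)); move_l([*xy,z+.04],.2)
    if move_l([*xy,z],.08,max_force=8): print("CONTACT on descent",observe()["eef_pos"]); return False
    gripper_to(.0,f_grip=45); s=observe(); print("width",s["opening"],"F",s["grasp_force"])
    move_l(up,.15); s=observe(); print("lifted",s["opening"],s["grasp_force"],s["time_s"]); return z
def place(xy,yaw,z):
    up=[*xy,.2]; movep(up,best(up,yaw)); move_l([*xy,z+.022],.15)
    hit=move_l([*xy,z+.001],.025,max_force=5); s=observe()
    print("hit",hit,"dz over table grasp",s["eef_pos"][2]-z)
    gripper_to(.062); move_l(up,.2); s=observe(); print("placed",s["time_s"])
E
python3 - <<'E'
from job import *
z=pick((.414,-.266),np.deg2rad(30),.043)
if z: place((.584,-.097),TR,z)
E
```

```text
width 0.029365676644593167 F 45.03141403198242
lifted 0.02983307104505825 44.66441988945007 4.9917
hit True dz over table grasp 0.00862760208592957
placed 9.225
```

```bash
python3 - <<'E'
from job import *
z=pick((.507,-.398),np.deg2rad(-38),.054)
if z: place((.479,.008),TR,z)
im,d=get_image("scene"); cv2.imwrite("pics/s1.png",im[:,:,::-1])
E
```

```text
width 0.03800214459238424 F 45.50409677991411
lifted 0.03796688435522285 45.2407245352515 13.675
hit True dz over table grasp 0.008834235139424954
placed 18.2
```

View pics/s1.png

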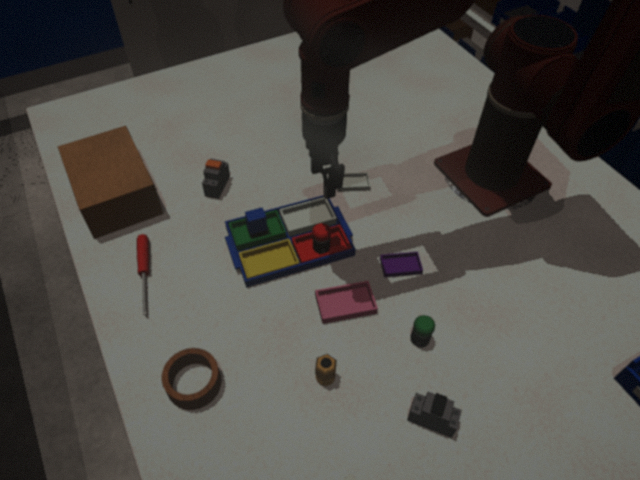

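The relay stands in green at (256,222) and the button in red at (320,238), both upright. The gland and breaker are next.

```bash
python3 - <<'E'
from job import *
z=pick((.6125,.2695),np.deg2rad(-5),.043)
if z: place((.597,-.009),TR,z)
z=pick((.4863,.4253),np.deg2rad(-50),.048)
if z: place((.467,-.080),TR,z)
im,d=get_image("scene"); im2,_=get_image("top")
cv2.imwrite("pics/s2.png",np.hstack([cv2.resize(im[100:340,160:480],(400,300)),cv2.resize(im2[130:310,260:500],(400,300))])[:,:,::-1])
E
```

```text
width 0.0356242344818304 F 46.59103263169527
lifted 0.03575806528114733 46.07161559863016 24.0
hit True dz over table grasp 0.008693360726371762
placed 29.5
width 0.03585224355712754 F 46.36057063937187
lifted 0.035680110057540224 46.00215531885624 34.5
hit True dz over table grasp 0.008644625783054805
placed 39.4417
```

View pics/s2.png

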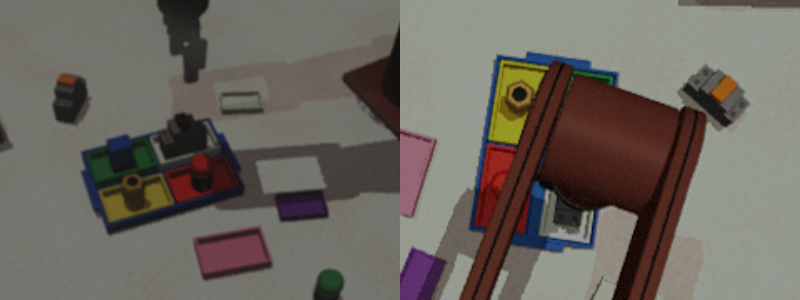

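All four parts stand upright in their own inserts: relay (120,152), breaker (182,133), gland (132,190) and button (203,172) in the left half. The green button (328,283) and orange breaker (68,97) are still standing where they were. Each placing touched down 8.6–8.8 mm above the table, which fits the insert floor height.

```bash
python3 -c "
from plant import *
hold(0.3); print(job_done())"
```

```text
the job is handed in; nothing more can be done
None
```

The job is handed in at about 40 s: all four ordered parts stand upright in their own inserts, and the green button and orange-toggle breaker were left where they stood; no verdict was returned.

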